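# Find the socket that fits the frame's nut

## Task

Try the sockets from the tray on the hex nut of the timber frame until you find the one that fits over it; stand any that do not fit upright on the tray again. Finish with the fitting socket pushed fully home over the nut, down on its washer, and keep holding it there: do not let go. Leave the other things on the bench as they are.

Things in the scene. Friction and masses are not known exactly. Their poses are not given: they have to be found in the camera images.
- socket_a_mid (a point): one of three steel sockets that look alike, standing open end down on the tray: 60 mm tall, 0.2 to 0.42 kg; round nose 42 mm across for the lower 26 mm, then a hexagonal head 36 mm across flats up to the top. This point is half-way up its axis, 30 mm above its open end; z up along the axis; head flats face along +x and every 60 degrees from there.
- socket_a: the same socket as point socket_a_mid; origin at the centre of its open lower end. In all three the hexagonal opening, 29 mm deep, is in the underside, its flats in line with the head's. Openings differ: just one socket (which one is not told) goes over the nut; the other two are too small and stop on top of the nut, 15 to 18 mm short of home.
- socket_b_mid (a point): another of the three sockets, outside exactly like socket_a; same point and axes.
- socket_b: the same socket as point socket_b_mid; origin at the centre of its open lower end.
- socket_c_mid (a point): another of the three sockets, outside exactly like socket_a; same point and axes.
- socket_c: the same socket as point socket_c_mid; origin at the centre of its open lower end.
- nut_seat (a point): fixed hex nut on an upright bolt at the frame's corner: 30 mm across flats (right socket's opening: 32), 18 mm high, bevelled top; bolt end 20 mm thick, 5 mm above it. This point: on its axis at its foot, on a 52 mm washer 3 mm above the timber; a socket is home when its open end rests there. z up; flats face along +x and every 60 degrees from there. The nut does not turn.
- frame: fixed L of two pale battens 70 mm wide and 45 mm high lying on the bench, its corner under the nut; origin on the bench under the nut; one arm runs 280 mm along +x, the other 285 mm along +y, with a clamp 95 mm above the timber at 255 mm along it.
- tray: fixed dark steel tray, 210 mm (x) by 330 mm (y), rim 12 mm high, floor 4 mm thick; origin under its centre. The sockets stand in a row along its y, about 100 mm apart and 35 mm to the -x side of its centre line.
- ratchet: loose ratchet handle lying along the tray's y, 65 mm to +x of its centre line; 212 mm long, 20 mm high; leave alone.
- offcut: loose timber offcut 45 x 90 x 22 mm lying on the frame's x arm, 210 mm from the nut; leave alone.
- tape: grey tape measure 35 x 68 x 64 mm; leave alone.
- hammer: hammer, 260 mm long, lying; leave alone.
- screwdriver: black screwdriver, 200 mm long, lying; leave alone.
- jar: clear jar with steel lid, 70 mm across, 85 mm high; leave alone.
There are look-alikes about, which are no part of the job. What is shaped like the socket_a but pink or purple is not meant. What is shaped like the socket_b but blue is not meant.

How it is judged:
By the outcome, as a careful person would: the job done as asked, in the order asked, and still so for the second after the job is handed in, while the arm keeps its last pose, push and grip.
It also fails if it takes over 72 s, if anything falls off the work surface, if the arm or the gripper's body presses on something with over 40 N, if the wrist force passes 120 N, or if a joint passes its speed limit or range.

## Robot

A 6-joint arm with a two-finger parallel gripper is mounted at the origin on the work surface. World frame = base frame: x ahead of the robot, y to its left, z up, the work surface at z = 0. Lengths are in m, angles in rad, forces in N, time in s.
With the tool pointing down it reaches from about 0.4 to 0.825 m from the base axis. Payload 7 kg.
Tool frame: the origin (TCP) lies at the very end of the fingers, on their centre line; the grasp point (between the pads) lies 19 mm behind it; y points along the fingers, x is the direction in which the jaws open and shut, and the axes are right-handed (so a half turn about y gives the same grasp; the last joint's range is limited). The gripper opens to 88 mm and grips with 3 to 60 N. Pads are 19 mm wide; open, the fingers measure 130 mm over their backs; the gripper's body (78 mm by 193 mm) begins 47 mm behind the grasp point.
Start: joints at [1.632, 0.359, 0.012, 0, -1.224, -0.288], TCP at [0.152, 0.658, 0.227] pointing down, gripper open.
Joint ranges: [-3.07, 3.07], [-1.43, 2.12], [-1.02, 1.25], [-3.03, 1.67], [-3.05, -0], [-3.03, 3.03]. Speed limits (rad/s): [2.39, 2.39, 3.01, 3.14, 3.14, 3.14].

## Interface

Orientations are given as [roll, pitch, yaw] about the fixed x, y, z axes, in that order (R = Rz(yaw) Ry(pitch) Rx(roll)).
In Python, from station import arm gives the robot as it stands.
- The arm moves only by the tool move_arm, never from a script. Its arguments are lists of equal length, an entry for each row: "jaw": the closure, from 0 (fully open) to 1 (shut); "offset": the shift along the tool's x, y, z in m, a list of three; "roll": the turn about the tool's y in rad. In form: {"jaw": [jaw, ...], "offset": [[dx, dy, dz], ...], "roll": [roll, ...]}. A call has 1 to 5 rows; each row shifts and turns the commanded pose from where the row before left it, along the tool's axes as they then stand; what a row does not reach is not made up. A row lasts 1/8 s, in which the tool goes at most 62.5 mm and 10.7 degrees, less where a joint would pass 70% of its speed; a pose out of reach is approached as far as the arm can. A call is refused whole if a number of a shift passes 0.0625 or a number of a turn 0.188, either way. A call with a gripper value outside its range is refused whole. The fingers move at their own pace and stop on an object; "grip_force" is the grip in N (left out, the last holds). Time passes only in rows, so rows that do not move let the fingers close. It gives the time, the measured TCP pose, the force and the opening at its end, in the units of the state.
- arm.get_state(): the state, without advancing time (a new reading comes with each control period).
- arm.grab_frame(name): name is "scene" or "side" or "wrist"; returns a dict with "pixels" (384x512x3 uint8, blue, green, red), "fovy" (degrees; the focal length in pixels is half the picture's height over the tangent of half this angle, whatever the lens; pixels are square), "cx", "cy" (the principal point, pixels), "position" and "attitude" of the camera in the world; the wrist camera has in their place "hand_eye" (4x4, takes a point from camera to tool coordinates, whose origin is the TCP and whose axes are the tool frame's). Camera axes: x right, y down, z forward; pixel columns grow to the right and rows downward; lengths in m; the calibration is good to about 2 mm. A picture is of the moment at which its call begins: read the wrist's pose just before it. There is no depth.
- arm.job_done(): hands the job in, once; it reports no verdict.
Trained networks look in a picture, given as the dict that the camera call returned (one of the last four; its "shot" number tells which), for a name from the list of things; names that differ only in an ending like _2 or _b are one class to them, and where a whole thing is asked for, a point or a joint stands for the part that bears it (a point fixed in the world has none). Each returns a list of dicts, best first, with "p" (0 to 1); they miss things now and then, are a little off and sometimes report something else, mostly with a low value. They report only what shows in the picture. A call takes as long as a camera call. They do not tell look-alikes from the thing itself.
- arm.recognise(picture, thing): "position" ([x, y, z] in m, in world coordinates, good to about 4 mm: the middle of the surface that is visible of it).
- arm.landmark_of(picture, thing): "position" ([x, y, z] in m, in world coordinates, good to about 4 mm: a listed point, or the origin of a listed thing).
The state is a dict: "t": time; "q": joint angles; "qd": joint speeds; "joint_efforts": joint torques, N m; "eef_pos": TCP position; "ee_rot": TCP orientation; "force": force on the tool from outside, world axes, zero at the start; "moment": the same for the moment, N m; "width": finger opening in m.
Only numpy, scipy, OpenCV 4.12 (cv2) and the standard library are available. Lean on these libraries where they do the work, as an engineer would, in place of code of your own. Each camera call takes 0.05 s, during which the arm holds its last target.

## Working session

There is one attempt and no reset: what is moved stays moved. The work goes in short steps, Python scripts to look and compute and a tool call to move; the robot and the scene stay as the last step left them, time stands still between calls to the robot, and variables do not carry over. Pictures are saved under pics/ and viewed, and the job is handed in when it is done.

Besides the shell and the picture viewer there is one more tool, called as name(argument=value, ...) on one line, values as JSON. move_arm: Moves the arm, as the interface text tells. Its arguments: {"type":"object","properties":{"jaw":{"type":"array","items":{"type":"number"}},"offset":{"type":"array","items":{"type":"array","items":{"type":"number"}}},"roll":{"type":"array","items":{"type":"number"}},"grip_force":{"type":"number"}},"required":["jaw","offset","roll"]}

```bash
mkdir -p pics; ls; cat > h.py <<'E'
import numpy as np, cv2, json
from station import arm
from scipy.spatial.transform import Rotation as R
def Rm(e): return R.from_euler('xyz',e).as_matrix()
def grab(n,fn=None):
    s=arm.get_state(); f=arm.grab_frame(n)
    if fn: cv2.imwrite('pics/'+fn,f['pixels'])
    return s,f
def campose(s,f):
    if 'hand_eye' in f:
        T=np.eye(4);T[:3,:3]=Rm(s['ee_rot']);T[:3,3]=s['eef_pos']
        return T@np.array(f['hand_eye'])
    T=np.eye(4);a=np.array(f['attitude'])
    T[:3,:3]=a if a.shape==(3,3) else Rm(a)
    T[:3,3]=f['position'];return T
def fl(f): return f['pixels'].shape[0]/2/np.tan(np.radians(f['fovy'])/2)
def proj(s,f,p):
    T=campose(s,f);c=T[:3,:3].T@(np.array(p)-T[:3,3]);k=fl(f)
    return np.array([f['cx']+k*c[0]/c[2],f['cy']+k*c[1]/c[2]])
def ray(s,f,uv,z):
    T=campose(s,f);k=fl(f)
    d=T[:3,:3]@np.array([(uv[0]-f['cx'])/k,(uv[1]-f['cy'])/k,1]);o=T[:3,3]
    return o+d*(z-o[2])/d[2]
E
python3 - <<'E'
from h import *
np.set_printoptions(precision=4,suppress=True)
for n in ['scene','side','wrist']:
    s,f=grab(n,n+'0.png')
    print(n,{k:v for k,v in f.items() if k!='pixels'})
    for t in ['socket_a','socket_a_mid','nut_seat','tray','frame']:
        for d in arm.landmark_of(f,t)[:6]: 
            p=np.array(d['position']);print(t,round(d['p'],2),p,proj(s,f,p))
print(arm.get_state())
E
```

```text
pics
scene {'fovy': 51.48982012989395, 'cx': 248.66782741577754, 'cy': 194.87158877366986, 'position': array([ 1.1002, -0.9683,  0.9009]), 'attitude': array([-2.25  , -0.0143,  0.579 ]), 'shot': 1}
socket_a 0.8 [ 0.3855 -0.3215 -0.0019] [169.3125 230.0126]
socket_a 0.72 [ 0.5171 -0.3005  0.0042] [205.3561 241.1313]
socket_a 0.71 [ 0.532  -0.0979  0.0055] [245.146  207.5416]
socket_a 0.69 [ 0.3626 -0.5259  0.001 ] [115.9037 266.6286]
socket_a 0.65 [ 0.3802 -0.2055 -0.0012] [191.0102 209.7655]
socket_a 0.62 [ 0.5196  0.0423 -0.005 ] [263.2581 188.0037]
socket_a_mid 0.74 [ 0.3882 -0.3191  0.0309] [169.3197 222.4793]
socket_a_mid 0.7 [ 0.5365 -0.2074  0.0416] [227.505  217.9992]
socket_a_mid 0.69 [ 0.3806 -0.2063  0.0299] [190.2456 203.0071]
nut_seat 0.59 [0.5733 0.177  0.0473] [294.4588 163.9325]
nut_seat 0.51 [ 0.5326 -0.2096  0.0073] [226.3375 225.7349]
tray 0.63 [ 0.5675 -0.2044  0.0016] [236.0827 230.2578]
tray 0.26 [ 0.5178 -0.3013  0.0345] [204.843  234.4369]
frame 0.96 [ 0.5711  0.1787 -0.0012] [293.0786 173.9084]
frame 0.18 [ 0.5177 -0.303   0.0349] [204.4677 234.6544]
side {'fo
[... 1050 characters left out ...]
'cx': 260.3609645129397, 'cy': 192.07558381940498, 'hand_eye': array([[ 1.    ,  0.0011,  0.    , -0.0004],
       [ 0.0003, -0.2747,  0.9615, -0.1577],
       [ 0.0011, -0.9615, -0.2747,  0.0726],
       [ 0.    ,  0.    ,  0.    ,  1.    ]]), 'shot': 3}
{'t': 0.9, 'q': array([ 1.6321,  0.3585,  0.0119, -0.    , -1.2241, -0.2881]), 'qd': array([ 0.0011, -0.0004,  0.001 ,  0.0012,  0.0008,  0.0013]), 'joint_efforts': array([  0.0025, -58.2363,  29.3297,   7.0021,   0.0125,  -0.    ]), 'eef_pos': array([0.1518, 0.6577, 0.2266]), 'ee_rot': array([-1.5708,  0.    , -1.7976]), 'force': array([ 0.451 , -0.5233, -0.1954]), 'moment': array([-0.0201,  0.0421,  0.0187]), 'width': 0.08766966736831701}
```

View images.

```bash
python3 - <<'E'
import cv2
for n in ['scene','side']:
    a=cv2.imread(f'pics/{n}0.png'); cv2.imwrite(f'pics/{n}0z.png',cv2.resize(a[120:300,90:350],None,fx=3,fy=3,interpolation=2))
E
```

```text
(no output)
```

View pics/scene0.png

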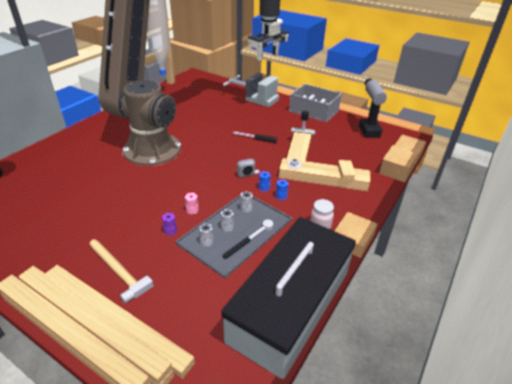

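View pics/side0.png

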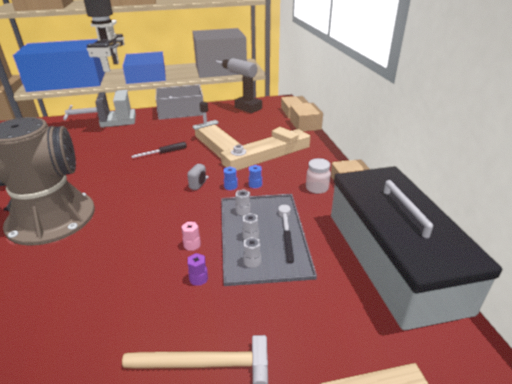

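```bash
sleep 1
```

```text
(no output)
```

View pics/scene0z.png

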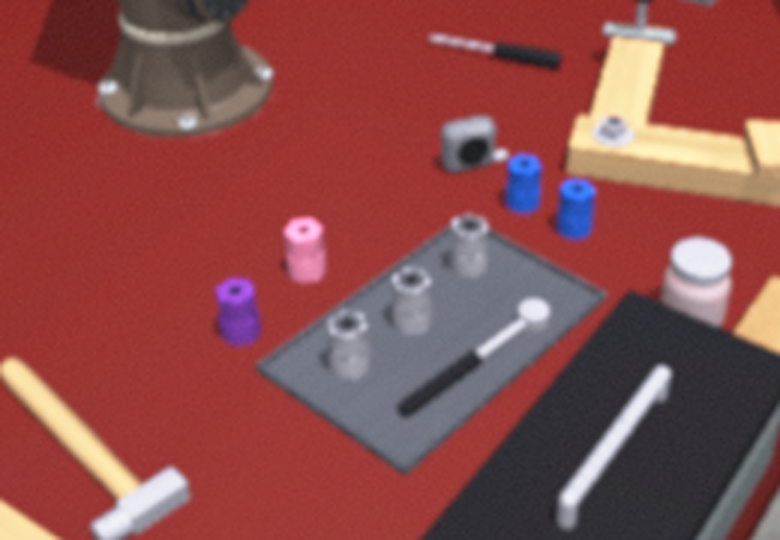

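View pics/side0z.png

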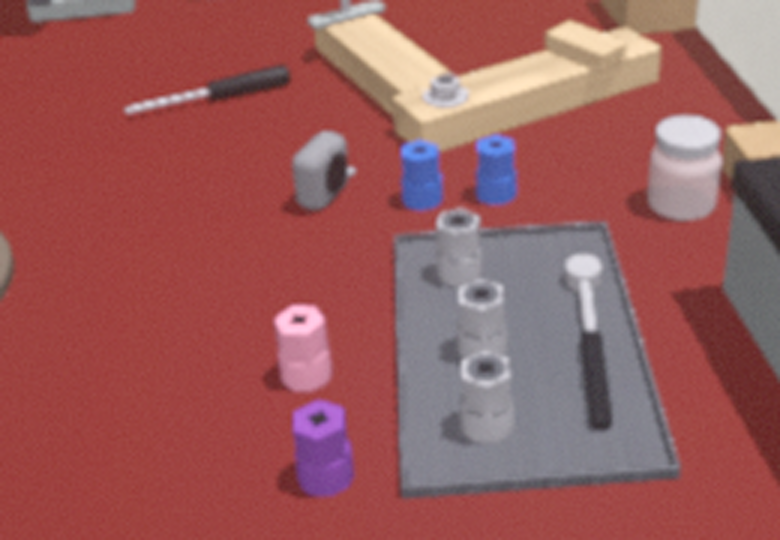

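The steel sockets standing on the tray are at scene px (246,200), (227,218), (206,233). The pink (191,203), purple (168,222) and blue (264,180), (282,189) ones stand off the tray, so they are look-alikes. The nut is at (294,163). First I'll go over the nut.

move_arm(jaw=[0.3,0.3,0.3,0.3,0.3], offset=[[0.034,0,0.047],[0.034,0,0.047],[0.034,0,0.047],[0.034,0,0.047],[0.034,0,0.047]], roll=[0,0,0,0,0])

```text
t: 1.52
eef_pos: [0.3435, 0.4377, 0.2269]
ee_rot: [-1.571, 0.001, -1.797]
force: [0.3, 0.9, 0.1]
width: 0.0613
```

move_arm(jaw=[0.3,0.3,0.3,0.3,0.3], offset=[[0.034,0,0.047],[0.034,0,0.047],[0.034,0,0.047],[0.034,0,0.047],[0.034,0,0.047]], roll=[0,0,0,0,0])

```text
t: 2.15
eef_pos: [0.5344, 0.2192, 0.2269]
ee_rot: [-1.57, 0.001, -1.797]
force: [1.3, 0.1, -0.0]
width: 0.0613
```

move_arm(jaw=[0.3,0.3], offset=[[0.034,0.02,0.047],[0,0,0]], roll=[0,0])

```text
t: 2.4
eef_pos: [0.5724, 0.1735, 0.2045]
ee_rot: [-1.573, -0.002, -1.803]
force: [-0.7, 0.5, -0.0]
width: 0.0615
```

```bash
cat > look.py <<'E'
from h import *
import sys
np.set_printoptions(precision=4,suppress=True)
s,f=grab('wrist',sys.argv[1]+'.png')
np.save('pics/'+sys.argv[1]+'.npy',np.array([s,{k:v for k,v in f.items()}],dtype=object),allow_pickle=True)
for t in sys.argv[2:]:
    for d in arm.landmark_of(f,t)[:4]:
        p=np.array(d['position']);print(t,round(d['p'],2),p,proj(s,f,p))
print(s['t'],s['q'],s['eef_pos'],s['ee_rot'],s['force'],s['moment'],s['width'])
E
python3 look.py w1 nut_seat frame
```

```text
nut_seat 0.67 [0.5702 0.1795 0.0482] [255.313  179.4283]
frame 0.91 [ 0.5732  0.174  -0.0037] [259.7116 166.0077]
2.4 [ 0.6206  0.2505 -0.1933 -0.0002 -1.1304  0.7185] [0.5724 0.1735 0.2045] [-1.5731 -0.0024 -1.8026] [-0.7483  0.5229 -0.0336] [-0.0064  0.069   0.0433] 0.06153045323593696
```

View pics/w1.png

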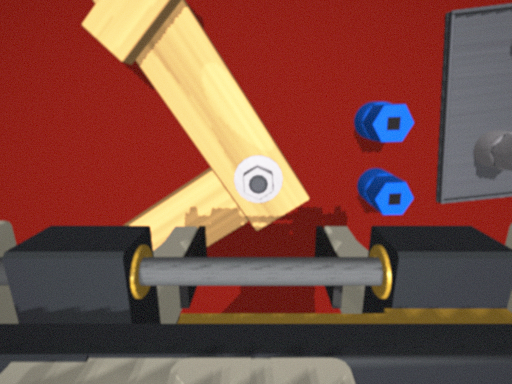

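```bash
python3 - <<'E'
import cv2
a=cv2.imread('pics/w1.png'); cv2.imwrite('pics/w1z.png',cv2.resize(a[140:230,200:320],None,fx=6.5,fy=6.5,interpolation=2))
E
```

```text
(no output)
```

View pics/w1z.png

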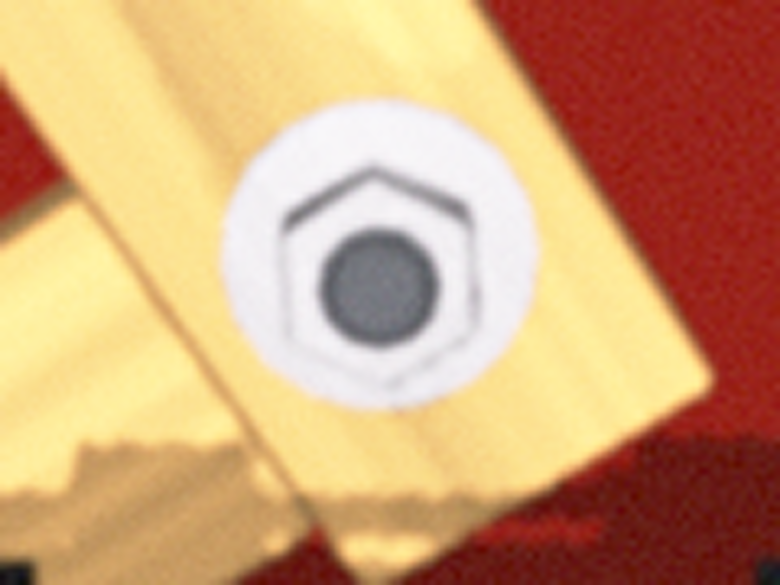

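```bash
cat > fit1.py <<'E'
from h import *
np.set_printoptions(precision=4,suppress=True)
s,f=np.load('pics/w1.npy',allow_pickle=True)
g=f['pixels']
c=ray(s,f,(258.0,178.5),0.048); b=ray(s,f,(258.0,183.9),0.071)
print(c,b)
# frame yaw from batten long edge of x arm, outer edge
for p,q in [((200+475/6.5,140),(200+705/6.5,140+375/6.5)),((200,140+75/6.5),(200+300/6.5,140+505/6.5))]:
    P=ray(s,f,p,0.045);Q=ray(s,f,q,0.045);d=P-Q;print(np.degrees(np.arctan2(d[1],d[0])),P,Q)
import sys
nx,ny,yaw=map(float,sys.argv[1:4])
S=6.5
im=cv2.resize(g[140:230,200:320],None,fx=S,fy=S,interpolation=2)
def tz(p): 
    u=proj(s,f,p); return ((u-[200,140]+.5)*S-.5)
def poly(r,z,n,y0,col):
    a=y0+np.arange(n)*2*np.pi/n
    pts=np.array([tz([nx+r*np.cos(t),ny+r*np.sin(t),z]) for t in a])
    cv2.polylines(im,[pts.round().astype(int)],True,col,1)
poly(.026,.048,60,0,(255,0,0))
y=np.radians(yaw)+np.pi/6
poly(.015/np.cos(np.pi/6),.048,6,y,(0,0,255))
poly(.015/np.cos(np.pi/6),.066,6,y,(0,160,0))
poly(.010,.071,40,0,(255,0,255))
cv2.imwrite('pics/fit1_%s.png'%sys.argv[4],im)
E
python3 fit1.py 0.572 0.1775 23 a
```

```text
[0.5705 0.1765 0.048 ] [0.5705 0.1764 0.071 ]
18.990535821896902 [0.606  0.1521 0.045 ] [0.5363 0.1281 0.045 ]
19.43552514130235 [0.6118 0.2289 0.045 ] [0.5293 0.1998 0.045 ]
```

View pics/fit1_a.png

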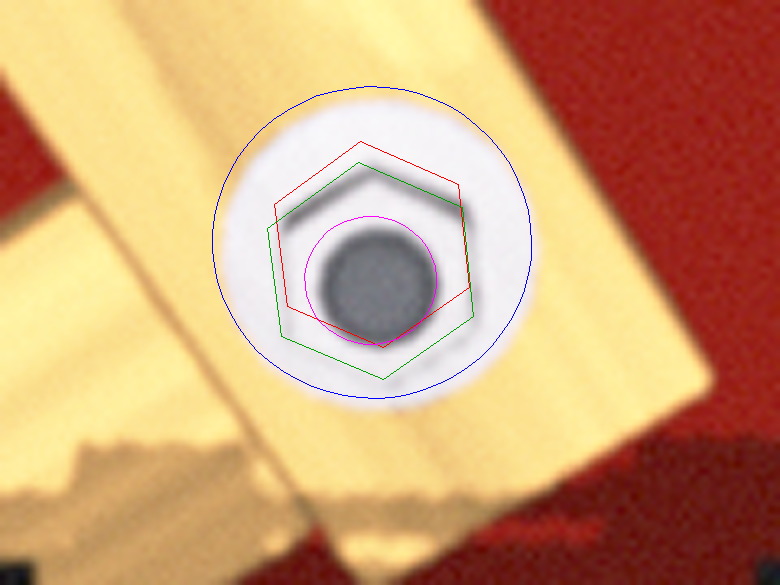

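```bash
python3 fit1.py 0.5705 0.1765 19.2 b
```

```text
[0.5705 0.1765 0.048 ] [0.5705 0.1764 0.071 ]
18.990535821896902 [0.606  0.1521 0.045 ] [0.5363 0.1281 0.045 ]
19.43552514130235 [0.6118 0.2289 0.045 ] [0.5293 0.1998 0.045 ]
```

move_arm(jaw=[0.3,0.3,0.3,0.3,0.3], offset=[[0.054,0,0.006],[0.054,0,0.006],[0.054,0,0.006],[0.054,0,0.006],[0.054,0,0.006]], roll=[0,0,0,0,0])

```text
t: 3.18
eef_pos: [0.5399, -0.0928, 0.2077]
ee_rot: [-1.569, 0.001, -1.795]
force: [0.2, 0.4, -0.1]
width: 0.0618
```

move_arm(jaw=[0.3,0.3,0.3], offset=[[0.053,0,0.006],[0.053,0,0.006],[0,0,0]], roll=[0,0,0])

```text
t: 3.55
eef_pos: [0.5276, -0.2003, 0.2073]
ee_rot: [-1.57, -0.0, -1.799]
force: [0.4, 0.7, 0.1]
width: 0.0613
```

```bash
python3 look.py w2 socket_a_mid socket_a tray
```

```text
socket_a_mid 0.87 [ 0.386  -0.2063  0.0315] [291.0723 280.5281]
socket_a_mid 0.73 [ 0.5327 -0.2067  0.0353] [265.288  167.7831]
socket_a 0.91 [ 0.5182  0.0442 -0.0028] [ 76.8571 216.0779]
socket_a 0.89 [ 0.5977  0.0369 -0.0036] [ 57.6236 154.69  ]
socket_a 0.88 [ 0.5336 -0.103   0.0054] [181.5343 181.1538]
socket_a 0.86 [ 0.5191 -0.2985 -0.0008] [341.4364 155.8335]
tray 0.81 [ 0.5679 -0.2103 -0.0033] [261.2003 132.409 ]
3.55 [-0.0159  0.1907 -0.2655  0.0004 -1.1135  1.358 ] [ 0.5276 -0.2003  0.2073] [-1.5697 -0.0001 -1.7994] [0.4255 0.7229 0.0658] [ 0.0547 -0.0271  0.0282] 0.06133896825019083
```

View pics/w2.png

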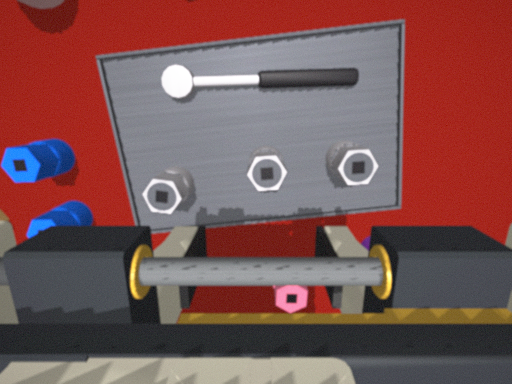

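View pics/fit1_b.png

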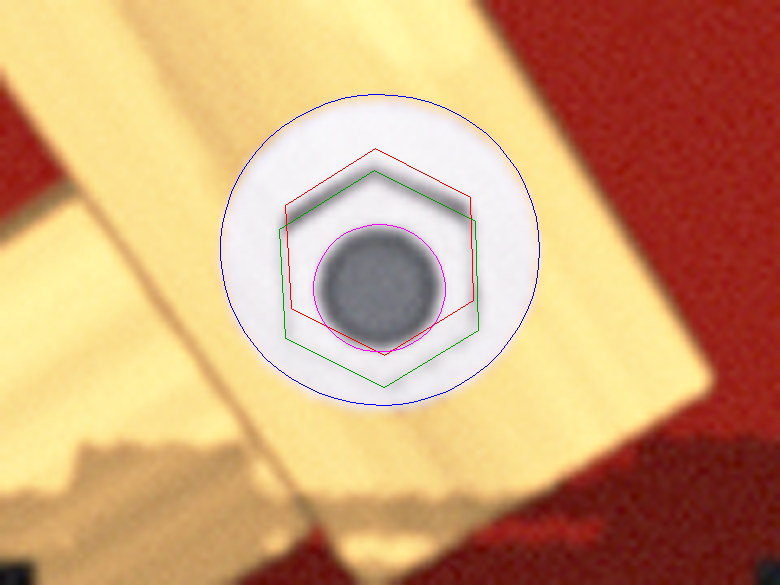

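```bash
cat > fit2.py <<'E'
from h import *
import sys
from scipy.optimize import minimize
np.set_printoptions(precision=4,suppress=True)
tag=sys.argv[1]
s,f=np.load(f'pics/{tag}.npy',allow_pickle=True)
g=cv2.cvtColor(f['pixels'],cv2.COLOR_BGR2GRAY).astype(float)
gb=cv2.GaussianBlur(g,(0,0),0.8)
gx=cv2.Sobel(gb,cv2.CV_64F,1,0);gy=cv2.Sobel(gb,cv2.CV_64F,0,1);gm=np.hypot(gx,gy)
def samp(P): return cv2.remap(gb.astype(np.float32),P[:,0].astype(np.float32)[None],P[:,1].astype(np.float32)[None],1)[0]
T=campose(s,f);k=fl(f)
def pj(P):
    c=(P-T[:3,3])@T[:3,:3]; return np.c_[f['cx']+k*c[:,0]/c[:,2],f['cy']+k*c[:,1]/c[:,2]]
def hexpts(x,y,yaw,af,z,n=12):
    r=af/2/np.cos(np.pi/6);a=yaw+np.pi/6+np.arange(7)*np.pi/3
    c=np.c_[r*np.cos(a),r*np.sin(a)];t=(np.arange(n)+.5)/n
    p=np.concatenate([c[i]+(c[i+1]-c[i])*t[:,None] for i in range(6)])
    return np.c_[p+[x,y],np.full(len(p),z)]
def cost(v,z):
    return -(np.clip(samp(pj(hexpts(*v,.034,z))),0,235).mean()-samp(pj(hexpts(*v,.038,z))).mean())
def fit(uv,z):
    p=ray(s,f,uv,z)[:2];best=None
    for a in range(0,60,6):
        r=minimize(cost,[p[0],p[1],np.radians(a)],args=(z,),method='Nelder-Mead',options=dict(initial_simplex=[[p[0],p[1],np.radians(a)],[p[0]+.002,p[1],np.radians(a)],[p[0],p[1]+.002,np.radians(a)],[p[0],p[1],np.radians(a+6)]],xatol=1e-5,fatol=1e-3))
        if best is None or r.fun<best.fun: best=r
    return best
if __name__=='__main__':
    z=float(sys.argv[2]);out=f['pixels'].copy();S=3;out=cv2.resize(out,None,fx=S,fy=S,interpolation=2)
    c=[]
    for a in sys.argv[3:]:
        uv=tuple(map(float,a.split(',')));r=fit(uv,z)
        yw=np.degrees(r.x[2])%60;print(uv,r.x[:2],'yaw mod60',yw,r.fun, 'roll needed', (lambda d:(d+30)%60-30)(np.degrees(s['ee_rot'][2])-yw))
        h=hexpts(*r.x,.036,z);cv2.polylines(out,[((pj(h)+.5)*S-.5).round().astype(int)],True,(0,255,0),1);c.append(uv)
    c=np.array(c)*S;lo=np.maximum(c.min(0)-110,0).astype(int);hi=(c.max(0)+110).astype(int)
    o=out[lo[1]:hi[1],lo[0]:hi[0]];cv2.imwrite(f'pics/{tag}_fit.png',o[:600,:800])
E
python3 fit2.py w2 0.064 162,196 267,174 358,167
```

```text
(162.0, 196.0) [ 0.5335 -0.0966] yaw mod60 39.321164804895254 -69.95578002929688 roll needed -22.416721670768027
(267.0, 174.0) [ 0.5328 -0.2076] yaw mod60 50.406235593146306 -72.1451416015625 roll needed 26.49820754098093
(358.0, 167.0) [ 0.5181 -0.2981] yaw mod60 50.427991583259995 -73.54150390625 roll needed 26.47645155086724
```

View pics/w2_fit.png

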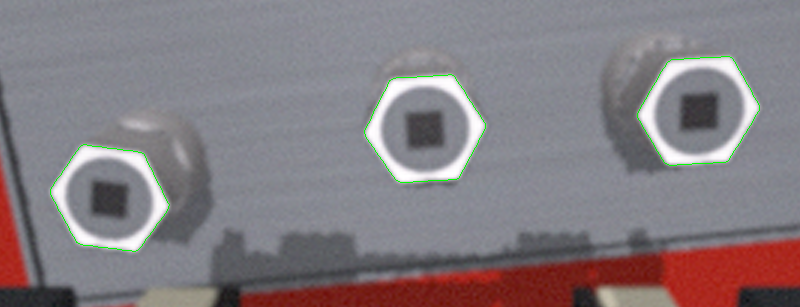

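move_arm(jaw=[0.3,0.3,0.3,0.3,0.3], offset=[[-0.051,0.02,-0.009],[-0.051,0.02,-0.009],[0,0.03,0],[0,0.03,0],[0,0,0]], roll=[0,0,-0.13,-0.13,-0.13])

```text
t: 4.38
eef_pos: [0.5318, -0.0935, 0.1044]
ee_rot: [-1.575, 0.0, -1.4]
force: [-0.2, 0.3, 0.9]
width: 0.0612
```

```bash
python3 look.py w3 ; python3 - <<'E'
from h import *
s,f=np.load('pics/w3.npy',allow_pickle=True);print(proj(s,f,[.5335,-.0966,.064]))
E
```

```text
4.375 [ 0.1888  0.2547 -0.4446 -0.0007 -0.8753  1.5528] [ 0.5318 -0.0935  0.1044] [-1.5747  0.0004 -1.4004] [-0.1993  0.3065  0.8517] [-0.0733 -0.0724 -0.0497] 0.0612375403385169
[266.57992325 212.97601793]
```

View pics/w3.png

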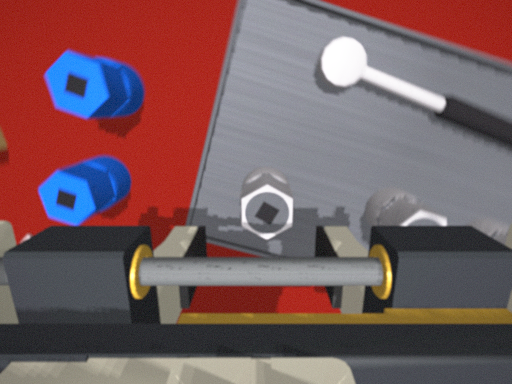

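```bash
python3 fit2.py w3 0.064 267,211; cat > to.py <<'E'
from h import *
import sys
np.set_printoptions(precision=4,suppress=True)
x,y,z,yaw=map(float,sys.argv[1:5])
s=arm.get_state();d=np.array([x,y,z])-s['eef_pos']
w=s['ee_rot'][2];r=(w-np.radians(yaw)+np.pi)%(2*np.pi)-np.pi
X=np.array([np.cos(w),np.sin(w),0]);Z=np.array([-np.sin(w),np.cos(w),0])
print('dx %.4f dy %.4f dz %.4f roll %.3f'%(d@X,-d[2],d@Z,r),'now',np.array(s['eef_pos']),np.degrees(s['ee_rot'][2]),s['t'])
E
python3 to.py .5335 -.0966 .034 -80.7
```

```text
(267.0, 211.0) [ 0.5339 -0.0966] yaw mod60 38.84813793961506 -87.68572998046875 roll needed 0.9125680035859602
dx 0.0031 dy 0.0716 dz 0.0003 roll 0.014 now [ 0.5327 -0.0936  0.1056] -79.88469383625842 4.425
```

move_arm(jaw=[0.3,0.3,0.7,0.7,0.7], offset=[[0.003,0.035,0.001],[0,0.035,0],[0,0,0],[0,0,0],[0,0,0]], roll=[0.015,0,0,0,0], grip_force=40)

```text
t: 5.05
eef_pos: [0.536, -0.0977, 0.0382]
ee_rot: [-1.568, -0.0, -1.422]
force: [-0.4, 2.6, 3.0]
width: 0.0372
```

```bash
python3 look.py w4; python3 to.py .5705 .1765 .15 -100.8
```

```text
5.05 [ 0.1796  0.3448 -0.5067  0.0003 -0.7165  1.5395] [ 0.536  -0.0977  0.0382] [-1.568  -0.0001 -1.4223] [-0.4225  2.6303  3.0454] [1.386  0.1408 0.0289] 0.03719631251503811
dx -0.2662 dy -0.1118 dz 0.0747 roll 0.337 now [ 0.536  -0.0978  0.0382] -81.49367818544364 5.1
```

View pics/w4.png

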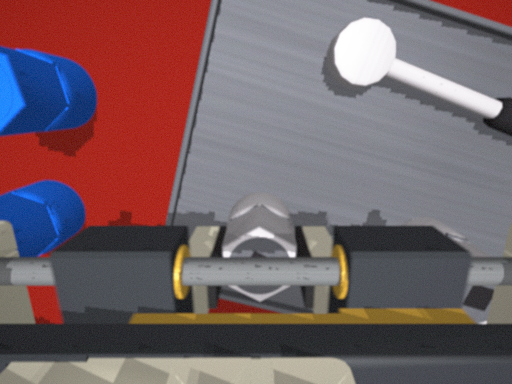

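move_arm(jaw=[0.7,0.7,0.7,0.7,0.7], offset=[[0,-0.05,0],[0,-0.05,0],[-0.053,-0.012,0.015],[-0.053,0,0.015],[-0.053,0,0.015]], roll=[0,0,0,0,0])

```text
t: 5.72
eef_pos: [0.5556, 0.0672, 0.1496]
ee_rot: [-1.569, 0.001, -1.424]
force: [0.9, -0.7, -3.6]
width: 0.0354
```

move_arm(jaw=[0.7,0.7,0.7,0.7,0.7], offset=[[-0.053,0,0.015],[-0.053,0,0.015],[0,0,0],[0,0,0],[0,0,0]], roll=[0,0,0.168,0.169,0])

```text
t: 6.35
eef_pos: [0.5694, 0.1751, 0.1488]
ee_rot: [-1.571, 0.0, -1.759]
force: [0.5, -0.4, -3.5]
width: 0.0356
```

```bash
python3 look.py w5; python3 to.py .5705 .1765 .15 -100.8;python3 - <<'E'
from h import *
s,f=np.load('pics/w5.npy',allow_pickle=True)
im=cv2.resize(f['pixels'],None,fx=5,fy=5,interpolation=2)
np.set_printoptions(precision=4,suppress=True)
T=campose(s,f);Tt=np.eye(4);Tt[:3,:3]=Rm(s['ee_rot']);Tt[:3,3]=s['eef_pos']
for oz,col in [(0,(0,255,0)),(-.003,(0,0,255))]:
  for h in (.030,-.004):
    pts=[]
    for i in range(6):
        a=np.pi/6+i*np.pi/3;r=.018/np.cos(np.pi/6)
        w=Tt@np.array([r*np.cos(a),-h,r*np.sin(a)+oz,1]); pts.append((proj(s,f,w[:3])+.5)*5-.5)
    cv2.polylines(im,[np.round(pts).astype(int)],True,col,1)
cv2.imwrite('pics/w5z.png',im[900:1500,900:1700])
E
```

```text
6.35 [ 0.6259  0.2908 -0.2743 -0.0004 -1.0057  0.7573] [0.5694 0.1751 0.1488] [-1.571   0.0002 -1.7585] [ 0.4766 -0.4432 -3.5205] [-0.0051 -0.0134  0.0311] 0.03563834827668872
dx -0.0017 dy -0.0012 dz 0.0007 roll 0.003 now [0.5695 0.1749 0.1488] -100.62411677994233 6.4
```

View pics/w5z.png

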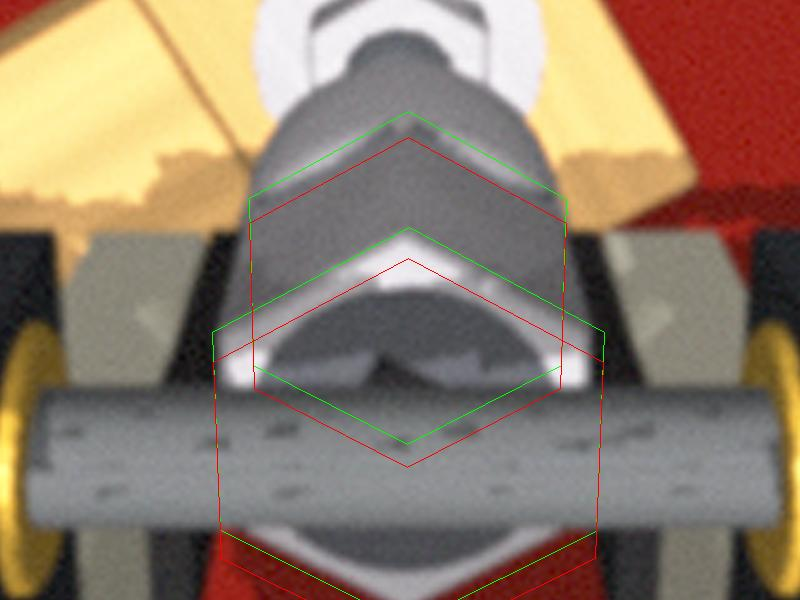

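View pics/w5.png

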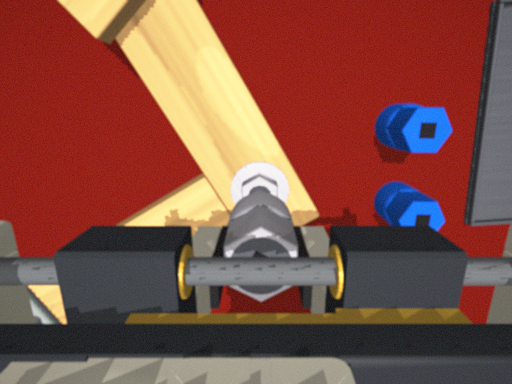

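```bash
cat > held.py <<'E'
from h import *
import sys
tag,H=sys.argv[1],float(sys.argv[2])
s,f=np.load(f'pics/{tag}.npy',allow_pickle=True)
im=cv2.resize(f['pixels'],None,fx=5,fy=5,interpolation=2)
Tt=np.eye(4);Tt[:3,:3]=Rm(s['ee_rot']);Tt[:3,3]=s['eef_pos']
cols=[(0,255,0),(0,0,255),(255,0,0)]
for oz,col in zip(map(float,sys.argv[3:6]),cols):
  for h in (H,H-.034):
    pts=[]
    for i in range(6):
        a=np.pi/6+i*np.pi/3;r=.018/np.cos(np.pi/6)
        w=Tt@np.array([r*np.cos(a),-h,r*np.sin(a)+oz,1]); pts.append((proj(s,f,w[:3])+.5)*5-.5)
    cv2.polylines(im,[np.round(pts).astype(int)],True,col,1)
if len(sys.argv)>6:
  x,y,yw=map(float,sys.argv[6:9])
  for r,z in ((.026,.048),):
    pts=[(proj(s,f,[x+r*np.cos(t),y+r*np.sin(t),z])+.5)*5-.5 for t in np.linspace(0,6.28,60)]
    cv2.polylines(im,[np.round(pts).astype(int)],True,(255,0,255),1)
cv2.imwrite(f'pics/{tag}z.png',im[750:1350,900:1700] if len(sys.argv)>6 else im[900:1500,900:1700])
E
python3 held.py w5 .0258 0 -.0015 -.003;cp pics/w5z.png pics/w5y.png; python3 held.py w5 .0258 0 -.0015 -.003 .5705 .1765 0
```

```text
(no output)
```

View pics/w5y.png

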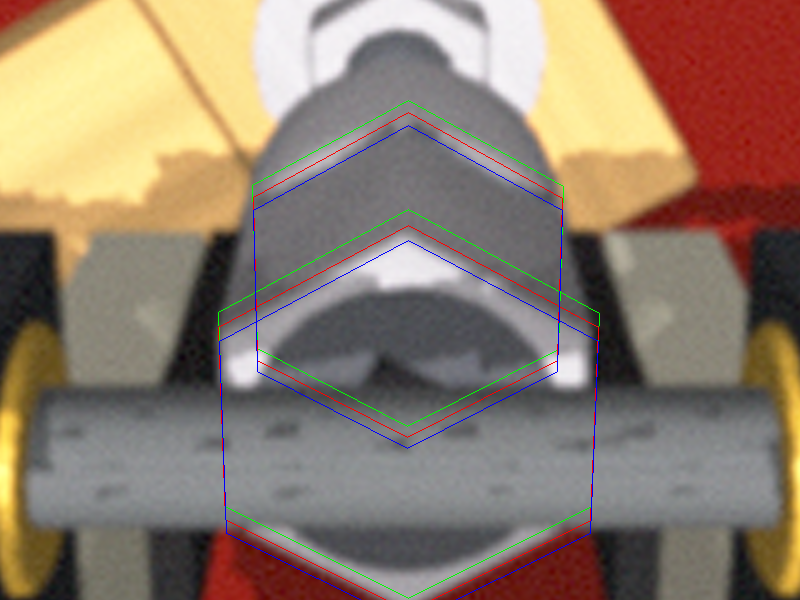

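View pics/w5z.png

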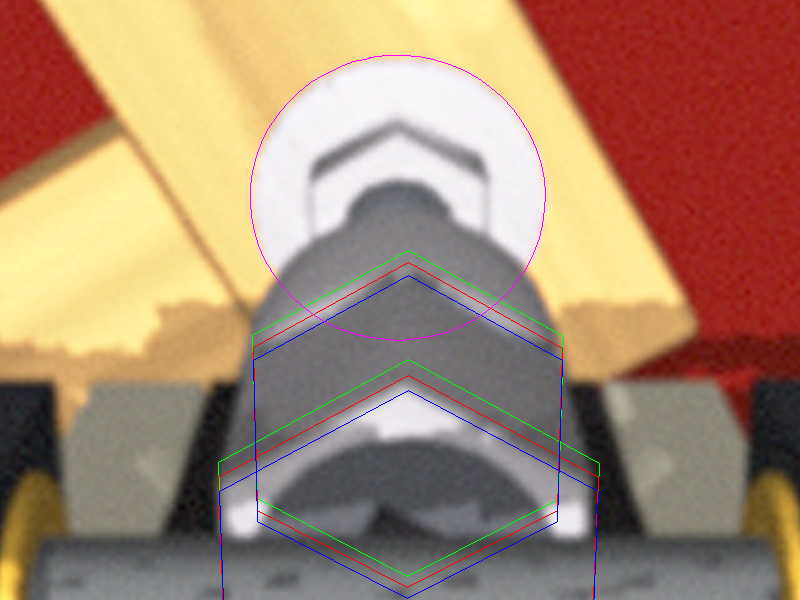

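move_arm(jaw=[0.7,0.7,0.7,0.7], offset=[[-0.002,0.02,0.0024],[0,0.02,0],[0,0,0],[0,0,0]], roll=[0.002,0,0,0])

```text
t: 6.9
eef_pos: [0.573, 0.1765, 0.1095]
ee_rot: [-1.57, 0.0, -1.76]
force: [0.6, -0.0, -3.9]
width: 0.0355
```

```bash
python3 look.py w6; python3 to.py .5705 .1765 .15 -100.8;python3 held.py w6 .0258 0 -.0015 -.003 .5705 .1765 0
```

```text
6.9 [ 0.6247  0.335  -0.3122  0.0004 -0.9227  0.7566] [0.573  0.1765 0.1095] [-1.57    0.0004 -1.7601] [ 0.5599 -0.0435 -3.8965] [-0.024  -0.0048 -0.0189] 0.035503785370914906
dx 0.0007 dy -0.0403 dz -0.0025 roll -0.001 now [0.5731 0.1767 0.1097] -100.86636995619897 6.95
```

View pics/w6z.png

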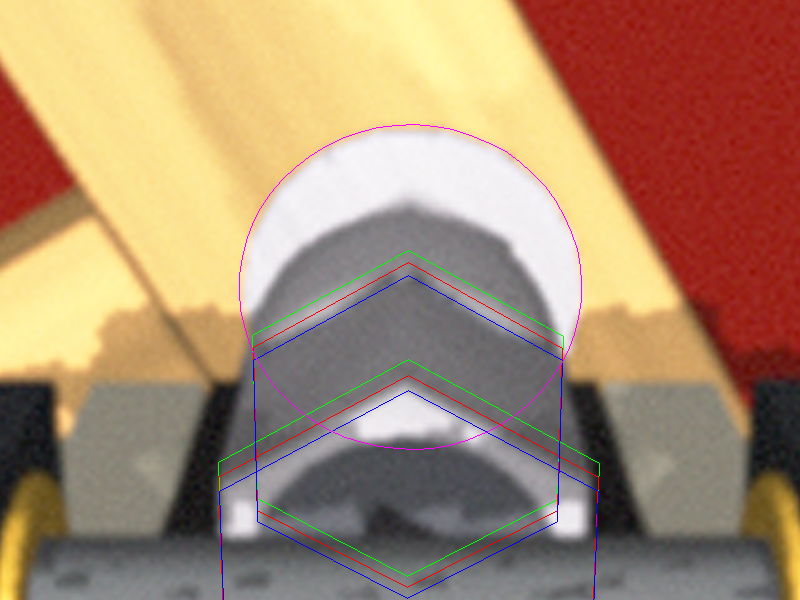

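move_arm(jaw=[0.7,0.7,0.7], offset=[[0,0.004,0],[0,0.004,0],[0,0.003,0]], roll=[0,0,0])

```text
t: 7.32
eef_pos: [0.5724, 0.1765, 0.0973]
ee_rot: [-1.571, -0.0, -1.761]
force: [-0.6, 0.4, -3.7]
width: 0.0358
```

move_arm(jaw=[0.7,0.7], offset=[[0,0.002,0],[0,0.002,0]], roll=[0,0])

```text
t: 7.58
eef_pos: [0.5724, 0.1764, 0.0934]
ee_rot: [-1.571, -0.0, -1.762]
force: [-0.3, -1.2, -3.6]
width: 0.0355
```

move_arm(jaw=[0.7,0.7,0.7], offset=[[0,0.002,0],[0,0.002,0],[0,0.001,0]], roll=[0,0,0])

```text
t: 7.95
eef_pos: [0.5724, 0.1764, 0.0884]
ee_rot: [-1.571, -0.0, -1.762]
force: [-0.4, -1.5, -3.1]
width: 0.0358
```

move_arm(jaw=[0.7,0.7,0.7], offset=[[0,0.002,0],[0,0.001,0],[0,0.001,0]], roll=[0,0,0])

```text
t: 8.32
eef_pos: [0.5724, 0.1764, 0.0845]
ee_rot: [-1.571, -0.0, -1.762]
force: [0.4, -2.3, -2.4]
width: 0.0354
```

```bash
python3 look.py w7; python3 held.py w7 .0258 0 -.0015 -.003 .5705 .1765 0
```

```text
8.325 [ 0.6249  0.3621 -0.3385  0.0001 -0.8705  0.755 ] [0.5724 0.1764 0.0845] [-1.5709 -0.0003 -1.7616] [ 0.4395 -2.3144 -2.4204] [-0.8877  0.1439  0.0138] 0.035388679351197036
```

View pics/w7z.png

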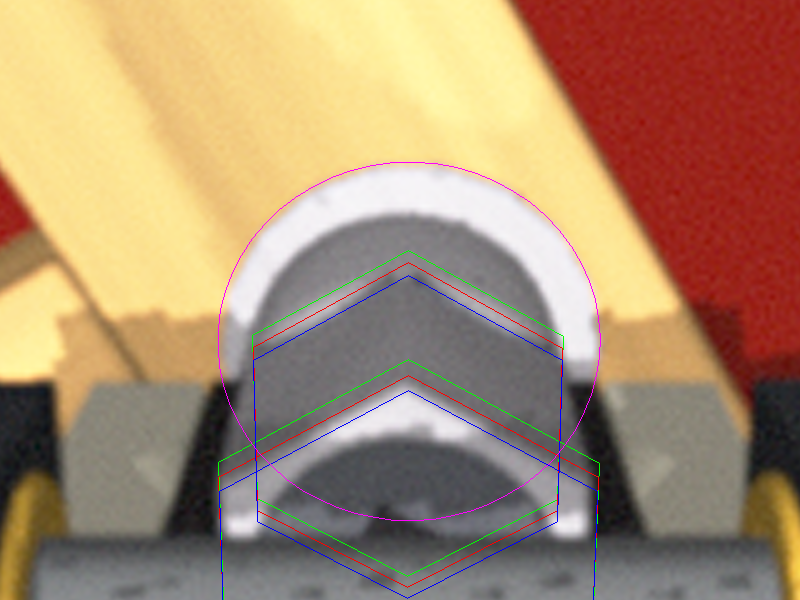

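move_arm(jaw=[0.7,0.7,0.7], offset=[[0,0.001,0],[0,0.001,0],[0,0.001,0]], roll=[0,0,0])

```text
t: 8.75
eef_pos: [0.5725, 0.1764, 0.0822]
ee_rot: [-1.571, -0.0, -1.761]
force: [-5.5, -3.3, 9.2]
width: 0.0357
```

move_arm(jaw=[0.7,0.7], offset=[[0,0.001,0],[0,0.001,0]], roll=[0,0])

```text
t: 9.0
eef_pos: [0.5726, 0.1764, 0.0821]
ee_rot: [-1.57, -0.0, -1.761]
force: [-10.9, -3.9, 25.3]
width: 0.0356
```

move_arm(jaw=[0.7,0.7,0.7], offset=[[0,0,-0.0008],[0,0,0],[0,0,0]], roll=[0,0,0])

```text
t: 9.38
eef_pos: [0.5725, 0.1765, 0.0821]
ee_rot: [-1.569, 0.0, -1.761]
force: [-5.6, -5.6, 16.2]
width: 0.0359
```

```bash
python3 look.py w8; python3 - <<'E'
from h import *
for n in ('scene','side'):
    s,f=grab(n); a=f['pixels']; u=proj(s,f,[.5705,.1765,.048]);v=proj(s,f,[.5705,.1765,.108]);print(u,v)
    x,y=map(int,u);cv2.imwrite(f'pics/{n}8.png',cv2.resize(a[y-45:y+35,x-50:x+50],None,fx=7,fy=7,interpolation=2))
s,f=np.load('pics/w8.npy',allow_pickle=True);cv2.imwrite('pics/w8z.png',cv2.resize(f['pixels'][150:270,180:340],None,fx=5,fy=5,interpolation=2))
E
```

```text
9.375 [ 0.6258  0.3636 -0.3434  0.0018 -0.8621  0.754 ] [0.5725 0.1765 0.0821] [-1.5686  0.0003 -1.7606] [-5.5998 -5.6319 16.1545] [-2.1915  2.2155 -0.0464] 0.03585698700544308
[293.75844957 163.6047561 ] [295.14544516 150.16654194]
[237.75319457 150.7686466 ] [237.05980261 134.53174666]
```

View pics/w8z.png

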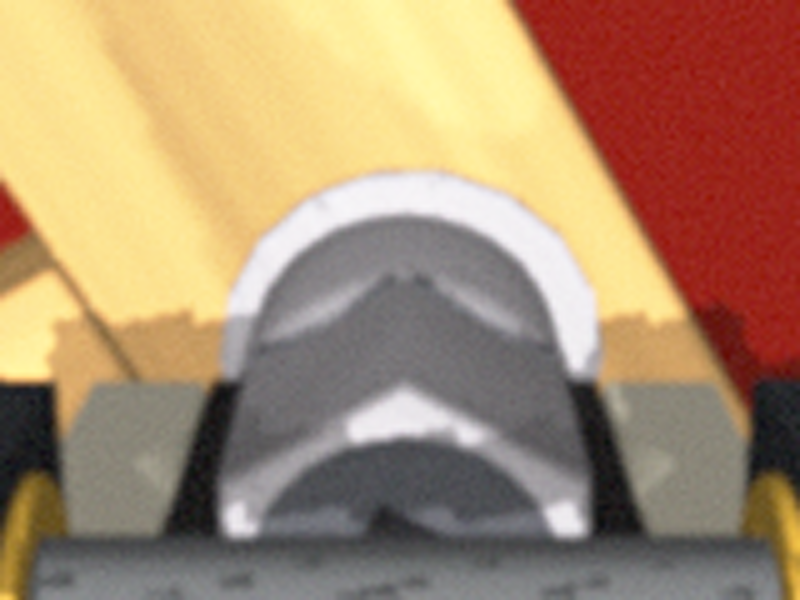

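View pics/side8.png

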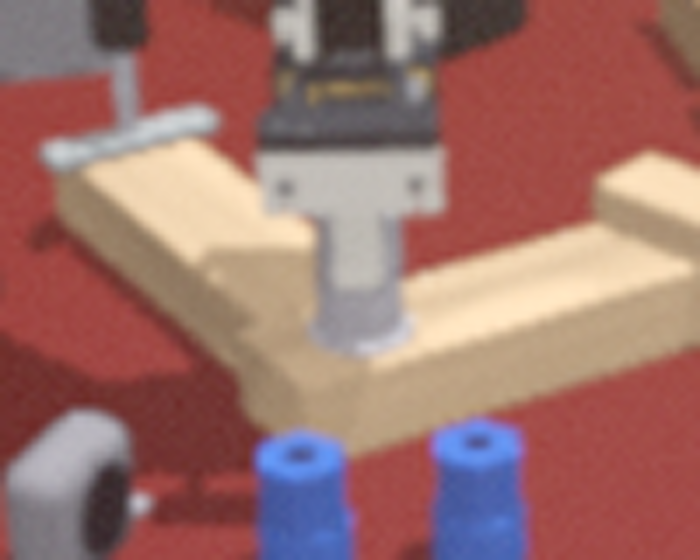

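View pics/scene8.png

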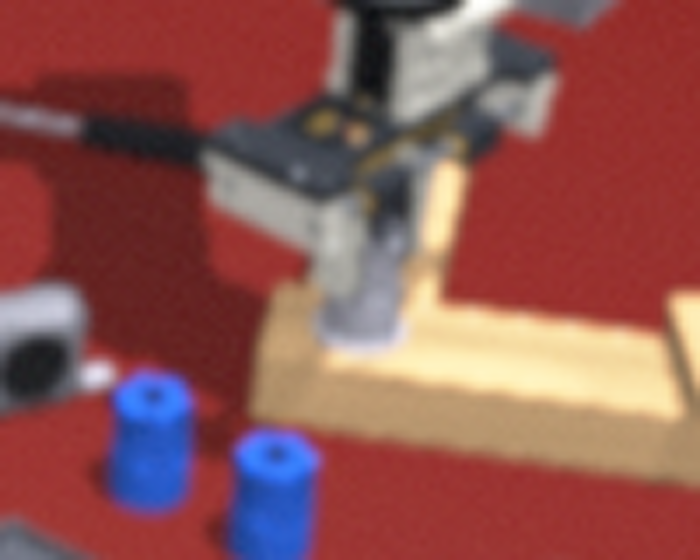

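Both outside views show the nose down on the washer. I'll push a little harder to confirm it's stopped.

move_arm(jaw=[0.7,0.7,0.7,0.7], offset=[[0,0.001,-0.0004],[0,0.0005,0],[0,0,0],[0,0,0]], roll=[0,0,0,0])

```text
t: 10.02
eef_pos: [0.5725, 0.1765, 0.0821]
ee_rot: [-1.567, 0.001, -1.76]
force: [-9.4, -6.1, 27.1]
width: 0.0359
```

```bash
python3 look.py w9; python3 -c "
import cv2;a=cv2.imread('pics/w9.png');cv2.imwrite('pics/w9z.png',cv2.resize(a[150:270,180:340],None,fx=5,fy=5,interpolation=2))"
```

```text
10.025 [ 0.6263  0.3632 -0.3447  0.0027 -0.8602  0.7534] [0.5725 0.1765 0.0821] [-1.5674  0.0006 -1.7602] [-9.436  -6.1007 27.0907] [-2.7797  3.4543 -0.0268] 0.03587460190229441
```

View pics/w9z.png

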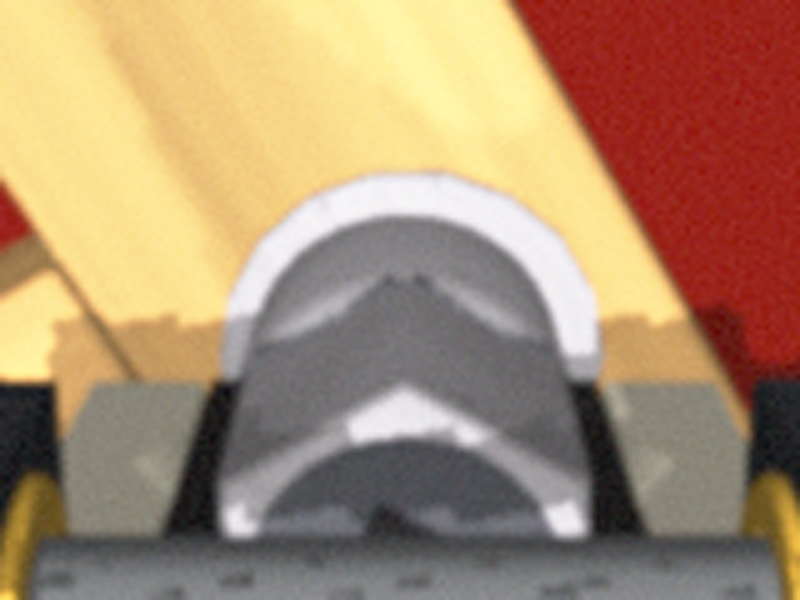

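```bash
python3 -c "
from station import arm
print(arm.job_done());s=arm.get_state();print(s['t'],s['eef_pos'],s['force'],s['width'])"
```

```text
the job is handed in; nothing more can be done
None
the job is handed in; nothing more can be done
```

The first socket I tried was the one that fits. It was the steel socket at the +y end of the tray row, nearest the nut. It is pushed home over the nut and still held with a 40 N grip, so no misfit had to be stood back on the tray. I handed the job in at about 10 s.

**Last checks:**
- **Home height:** the arm stopped at a TCP height of 0.0821 m. The grasp height on the tray predicted 0.0822 m for a socket resting on the washer.
- **Pushing harder:** about 27 N downward did not move it any further, and it did not slip in the fingers.
- **Pictures:** the scene, side and wrist views show the nose down on the washer. They also show the parts of the frame, the offcut and the look-alikes in view where they were. I took no new picture of the two remaining sockets or the ratchet after lifting the first socket.

**Not perfect:** a sideways load of about 11 N and a moment of about 4 N m remained at the end. That means the hold is slightly off centre on the nut. I took no reading after handing in.

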